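# Push the label plate out over the end of the ledge

## Task

The red-ended label plate lies askew on the blue ledge. With the fingertips only, push it flush against the fence at the back of the ledge and along to the left until the whole red band, and no more, sticks out past the ledge's left end, ready to be taken by that edge. Do not grasp, lift or tip the plate, and leave the brass die, the tube and the cap where they stand.

Things in the scene. Friction and masses are not known exactly. Their poses are not given: they have to be found in the camera images.
- ledge: Fixed blue ledge on two dark feet. Origin: centre of its underside on the table. Its y axis runs along its length to the left end (340 mm, y -170 to +170 mm), its x axis points from the robot's side to the fence. The flat deck, 140 mm deep (x -70 to +70 mm), has its top 50 mm above the table. The fence, an upright strip along the whole far side (x 70 to 80 mm), rises 18 mm above the deck. Both ends and the near side are open.
- ledge_exit (a point): Middle of the top edge of the deck's left end, at ledge x 0, y +170 mm, 50 mm above the table.
- label_plate: Loose flat aluminium plate, 90 mm (its x) by 160 mm (its y) by 8 mm thick, about 0.3 kg, lying on the deck; origin at the centre of its underside. The last 40 mm at its +y (left) end are a red band; a white paper label lies in the middle. Its +x long side faces the fence, at first askew by up to 0.12 rad and not touching it. It slides on the deck when pushed at its edges.
- red_end (a point): Middle of the plate's red (left) end face, half-way up its thickness.
- plain_end (a point): Middle of the plate's plain (right) end face, half-way up its thickness.
- back_corner_red (a point): Plate's corner next to the fence at the red end, half-way up its thickness.
- back_corner_plain (a point): Plate's corner next to the fence at the plain end, half-way up its thickness.
- brass_die: Loose brass-coloured round die, 22 mm across, 24 mm high, standing on the near left corner of the deck, in the way of a plate that is not against the fence; origin at the centre of its underside. To be left alone.
- tube: Loose white tube, 45 mm across, 118 mm high, standing on the table beyond the ledge's left end; origin at the centre of its underside. To be left alone.
- cap: Loose white snap cap, 46 mm across, 12 mm high, lying on the table in front of the ledge near its left end; origin at the centre of its underside. To be left alone.

How it is judged:
By the outcome, as a careful person would: the job done as asked, in the order asked, and still so for the second after the job is handed in, with the robot touching nothing.
It also fails if it takes over 58 s, if anything falls off the work surface, if the arm or the gripper's body presses on something with over 40 N, if the wrist force passes 120 N, or if a joint passes its speed limit or range.

## Robot

A 6-joint arm with a two-finger parallel gripper is mounted at the origin on a cart in front of the work surface, level with it; the furniture and walls round the work are solid. World frame = base frame: x ahead of the robot, y to its left, z up, the work surface at z = 0. Lengths are in m, angles in degrees, forces in N, time in s.
With the tool pointing down it reaches from about 0.25 to 0.725 m from the base axis. Payload 9.7 kg.
Tool frame: the origin (TCP) lies midway between the tips of the shut fingers; the grasp point (between the pads) lies 19 mm behind it; z points along the fingers, y is the line along which they close (so a half turn about z gives the same grasp; the last joint's range is limited). The gripper opens to 85 mm and grips with 20 to 120 N. Pads are 22 mm wide; open, the fingers measure 114 mm over their backs; the gripper's body (76 mm by 85 mm) begins 54 mm behind the grasp point. The pads swing forward as they close: fully open they stand 13 mm farther back than shut.
Start: joints at [-76.834, 4.979, 10.078, 95.1, 0, 90], TCP at [0.125, -0.536, 0.231] pointing down, gripper open.
Joint ranges: [-179.16, 179.16], [-48.56, 103.87], [-65.8, 70.77], [-126.05, 130.52], [-82.76, 87.17], [-180, 180]. Speed limits (degrees/s): [127.2, 127.2, 147.25, 180, 180, 180].

## Interface

Orientations are given as [roll, pitch, yaw] about the fixed x, y, z axes, in that order (R = Rz(yaw) Ry(pitch) Rx(roll)).
In Python, from workcell import bot gives the robot as it stands.
- The arm moves only by the shell command python3 -m crank 'ROWS' [FORCE]. ROWS is JSON, a list of rows, each an object with "gripper": the finger opening in mm, from 0 to 85.4; "travel": the shift along the tool's x, y, z in mm, a list of three; "twist": the turn, a rotation vector about the tool's x, y, z in rad, a list of three. In form: [{"gripper": gripper, "travel": [tx, ty, tz], "twist": [rx, ry, rz]}, ...]. A call has 1 to 12 rows; each row shifts and turns the commanded pose from where the row before left it, along the tool's axes as they then stand; what a row does not reach is not made up. A row lasts 1/8 s, in which the tool goes at most 62.5 mm and 10.7 degrees, less where a joint would pass 70% of its speed; a pose out of reach is approached as far as the arm can. A call is refused whole if a number of a shift passes 62.5 or a number of a turn 0.188, either way. A call with a gripper value outside its range is refused whole. The fingers move at their own pace and stop on an object; FORCE is the grip in N (left out, the last holds). Time passes only in rows, so rows that do not move let the fingers close. It gives the time, the measured TCP pose, the force, the opening and the grip force at its end, in the units of the state.
- bot.get_obs(): the state, without advancing time (a new reading comes with each control period).
- bot.camera(name): name is "scene" or "top"; returns the picture (420x560x3 uint8, red, green, blue); there is no depth.
- bot.calibration(name): a dict with "vfov" (degrees; the focal length in pixels is half the picture's height over the tangent of half this angle, whatever the lens; pixels are square), "cx", "cy" (the principal point, pixels), "camera_from_world" (4x4, takes a point from world to camera coordinates). Camera axes: x right, y down, z forward; pixel columns grow to the right and rows downward; lengths in m; the calibration is good to about 2 mm. A picture is of the moment at which its call begins. calibration takes no time and is no camera call.
- bot.job_done(): hands the job in; it is judged then, once.
The state is a dict: "time": time; "q": joint angles; "qd": joint speeds; "joint_efforts": joint torques, N m; "ee_pos": TCP position; "tcp_rot": TCP orientation; "wrist_force": force on the tool from outside, world axes, zero at the start; "torque": the same for the moment, N m; "opening": finger opening in m; "grasp_force": force on a finger pad.
Only numpy, scipy, OpenCV 4.12 (cv2) and the standard library are available. Lean on these libraries where they do the work, as an engineer would, in place of code of your own. Each camera call takes 0.05 s, during which the arm holds its last target. There are 200 camera calls.

## Working session

There is one attempt and no reset: what is moved stays moved. The work goes in short steps, Python scripts to look and compute and a shell command to move; the robot and the scene stay as the last step left them, time stands still between calls to the robot, and variables do not carry over. Pictures are saved under pics/ and viewed, at most 11 in all, crops included, and the job is handed in when it is done.

```bash
mkdir -p pics; python3 - <<'E'
from workcell import bot
import cv2
for n in("scene","top"):
    im=bot.camera(n); cv2.imwrite(f"pics/{n}0.png",im[:,:,::-1]); c=bot.calibration(n); print(n,c)
print(bot.get_obs())
E
```

```text
scene {'vfov': 42.300308358627944, 'cx': 288.351586257075, 'cy': 213.7275591779644, 'camera_from_world': array([[-0.70891618, -0.70527347, -0.00521373,  0.50212953],
       [-0.32238224,  0.33060447, -0.88700077,  0.1534522 ],
       [ 0.62730179, -0.62712839, -0.4617385 ,  0.80151052],
       [ 0.        ,  0.        ,  0.        ,  1.        ]])}
top {'vfov': 48.13221985048272, 'cx': 280.8255537581552, 'cy': 210.43123685513933, 'camera_from_world': array([[ 0.01711508, -0.99981225,  0.00908508,  0.19282632],
       [-0.98344373, -0.01847295, -0.18026972,  0.53771556],
       [ 0.1804037 , -0.00584933, -0.98357526,  0.97581611],
       [ 0.        ,  0.        ,  0.        ,  1.        ]])}
{'time': 0.1, 'q': array([-7.68358921e+01,  5.00594968e+00,  1.00382791e+01,  9.50981896e+01,
       -8.84790179e-04,  9.00000270e+01]), 'qd': array([-0.03487441, -0.05547788,  0.11826115,  0.04849287, -0.00961205,
        0.04382851]), 'joint_efforts': array([-1.95910848e-04, -5.21562660e+01,  4.65651977e+01,  1.61019276e-02,
       -5.98382417e-05,  7.23636361e-06]), 'ee_pos': array([ 0.12520716, -0.535351  ,  0.23066673]), 'tcp_rot': array([-1.79934140e+02,  8.84820643e-04,  1.31640819e+01]), 'wrist_force': array([ 0.28463034,  1.01226097, -0.22303254]), 'torque': array([-0.08120172, -0.02701442, -0.00930541]), 'grasp_force': 0.0, 'opening': 0.08543888788572378}
```

View pics/scene0.png

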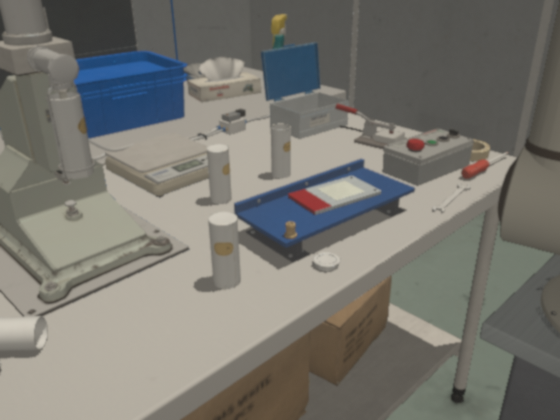

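View pics/top0.png

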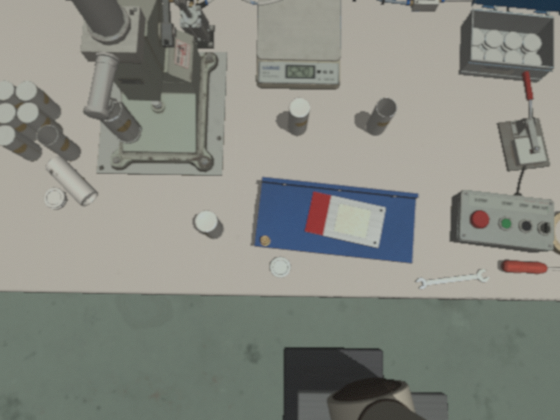

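The top view shows the ledge at u 258–417, v 178–262, with the plate at u 306–386, v 193–246 and its red end to the left. The die is at (265,240), the cap at (280,267) and the tube at (207,222).

```bash
cat > h.py <<'E'
from workcell import bot
import cv2, numpy as np
def ray(n,u,v,z):
    c=bot.calibration(n); f=210/np.tan(np.radians(c["vfov"]/2)); T=c["camera_from_world"]
    R,t=T[:3,:3],T[:3,3]; o=-R.T@t; d=R.T@np.array([(u-c["cx"])/f,(v-c["cy"])/f,1])
    return (o+d*(z-o[2])/d[2])[:2]
def proj(n,p):
    c=bot.calibration(n); f=210/np.tan(np.radians(c["vfov"]/2)); T=c["camera_from_world"]
    q=T[:3,:3]@p+T[:3,3]; return np.array([c["cx"],c["cy"]])+f*q[:2]/q[2]
def shot(n,name,box,k):
    im=bot.camera(n)[:,:,::-1].copy(); u0,v0,u1,v1=box
    cv2.imwrite(f"pics/{name}.png",cv2.resize(im[v0:v1,u0:u1],None,fx=k,fy=k,interpolation=cv2.INTER_CUBIC)); return im
def quad(mask):
    mask=cv2.morphologyEx(mask.astype(np.uint8),cv2.MORPH_OPEN,np.ones((3,3)))
    cs=max(cv2.findContours(mask,0,1)[0],key=cv2.contourArea); return cv2.boxPoints(cv2.minAreaRect(cs)),cs
E
python3 - <<'E'
from h import *
im=shot("top","topz",(245,165,430,285),4)
hsv=cv2.cvtColor(im,cv2.COLOR_BGR2HSV)
print([hsv[y,x] for x,y in((313,213),(355,220),(332,220),(290,220),(355,245),(265,240),(230,260))])
E
```

```text
[array([  1, 160, 143], dtype=uint8), array([ 40,  24, 191], dtype=uint8), array([ 54,   7, 177], dtype=uint8), array([108, 130, 124], dtype=uint8), array([108, 125, 120], dtype=uint8), array([ 19,  86, 152], dtype=uint8), array([ 24,  21, 174], dtype=uint8)]
```

View pics/topz.png

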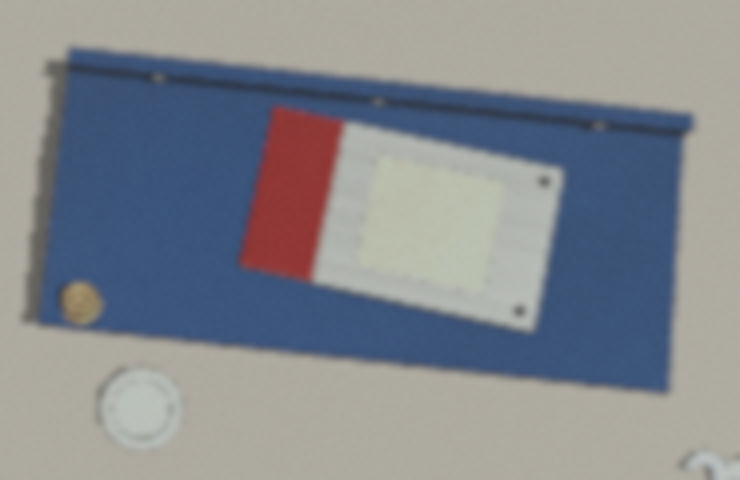

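The zoomed view gives the ledge near corners at (40,323) and (668,392), and the fence outer top corners at (70,47) and (692,115). The plate corners are (274,106), (565,170), (535,332) and (240,267). I'll fit the poses to these.

```bash
cat >> h.py <<'E'
from scipy.optimize import least_squares
def fit(n,model,px,x0):
    def P(p): 
        c,s=np.cos(p[2]),np.sin(p[2]); return [proj(n,np.array([p[0]+c*a-s*b,p[1]+s*a+c*b,z])) for a,b,z in model]
    r=least_squares(lambda p:(np.array(P(p))-px).ravel(),x0); return r.x,r.fun.reshape(-1,2)
PL=[(45,80),(45,-80),(-45,-80),(-45,80)]
PL=[(a/1e3,b/1e3,.058) for a,b in PL]
LE=[(-.07,.17,.05),(-.07,-.17,.05),(.08,-.17,.068),(.08,.17,.068)]
def z2p(l,u0,v0,k): return (np.array(l)+.5)/k-.5+[u0,v0]
def rel(p,L):
    c,s=np.cos(L[2]),np.sin(L[2]); d=np.array(p)[:2]-L[:2]; return np.array([c*d[0]+s*d[1],-s*d[0]+c*d[1]])
def wor(p,L):
    c,s=np.cos(L[2]),np.sin(L[2]); return np.array([L[0]+c*p[0]-s*p[1],L[1]+s*p[0]+c*p[1]])
E
python3 - <<'E'
from h import *
L,r=fit("top",LE,z2p([(40,323),(668,392),(692,115),(70,47)],245,165,4),[.45,0,0]);print("ledge",L,np.degrees(L[2]),r)
P,r=fit("top",PL,z2p([(274,106),(565,170),(535,332),(240,267)],245,165,4),[.45,0,0]);print("plate",P,np.degrees(P[2]),r)
print("plate in ledge mm",rel(P,L)*1e3,P[2]-L[2])
for nm,pt,z in(("die",(81,302),.074),("cap",(140,407),.012)):
    u=z2p(pt,245,165,4); w=ray("top",*u,z); print(nm,w,rel(w,L)*1e3)
w=ray("top",206,217,.118);print("tube",w,rel(w,L)*1e3)
for a,b in((0,0),(-.03,0)): print(rel(wor((a,b),P),L))
for c in PL: print("corner in L",rel(wor(c[:2],P),L)*1e3)
np.save("L.npy",L)
E
```

```text
ledge [ 0.51018476  0.08329831 -0.09116138] -5.223162605978317 [[-0.7933102   0.30417276]
 [ 0.43967649  0.36970404]
 [ 0.83095027 -0.43520424]
 [-0.4736048  -0.34365821]]
plate [ 0.5159072   0.06319142 -0.20140554] -11.539687437409885 [[ 0.21509088  0.14011036]
 [-0.16977435 -0.05971824]
 [-0.15629238 -0.03523295]
 [ 0.11269695 -0.0326235 ]]
plate in ledge mm [  7.52911203 -19.50246066] -0.11024415559246066
die [0.46549913 0.2349449 ] [-58.30525126 146.94894391]
cap [0.41521536 0.20272943] [-105.44748497  110.28965223]
tube [0.50501847 0.35359273] [-29.75113802 268.70175764]
[ 0.00752911 -0.01950246]
[-0.02228877 -0.01620183]
corner in L [61.05760717 55.06093658]
corner in L [  43.45425077 -103.96774588]
corner in L [-45.99938311 -94.0658579 ]
corner in L [-28.39602671  64.96282455]
```

```bash
cat >> h.py <<'E'
from scipy.spatial.transform import Rotation as Ro
def go(lx,ly,z,L=None,yaw=None):
    "travel mm in tool axes to ledge point (mm) at world z mm, and twist rz (rad) to align with ledge yaw"
    L=np.load("L.npy") if L is None else L; o=bot.get_obs()
    R=Ro.from_euler("xyz",o["tcp_rot"],degrees=True); w=np.r_[wor((lx/1e3,ly/1e3),L),z/1e3]
    T=Ro.from_euler("xyz",[180,0,np.degrees(L[2] if yaw is None else yaw)],degrees=True)
    return R.inv().apply(w-o["ee_pos"])*1e3,(R.inv()*T).as_rotvec()
E
python3 -c "
from h import *
print(go(-85,-15,130))"
```

```text
(array([ 430.37299128, -527.19774098,  101.28470818]), array([-1.04093203e-03,  1.76751977e-04,  3.20981002e-01]))
```

```bash
python3 -m crank '[{"gripper":85,"travel":[36,-44,0],"twist":[0,0,0]},{"gripper":85,"travel":[36,-44,0],"twist":[0,0,0]},{"gripper":85,"travel":[36,-44,0],"twist":[0,0,0]},{"gripper":85,"travel":[36,-44,0],"twist":[0,0,0]},{"gripper":85,"travel":[36,-44,0],"twist":[0,0,0]},{"gripper":85,"travel":[36,-44,0],"twist":[0,0,0]},{"gripper":85,"travel":[36,-44,0],"twist":[0,0,0]},{"gripper":85,"travel":[36,-44,0],"twist":[0,0,0]},{"gripper":85,"travel":[36,-44,0],"twist":[0,0,0]},{"gripper":85,"travel":[36,-44,0],"twist":[0,0,0]},{"gripper":85,"travel":[0,0,0],"twist":[0,0,0.16]},{"gripper":85,"travel":[0,0,0],"twist":[0,0,0.16]}]'
python3 -c "
from h import *
print(go(-85,-15,100))"
```

```text
time: 1.65
ee_pos: [0.3752, -0.0296, 0.231]
tcp_rot: [-179.7, 0.0, -4.7]
wrist_force: [-0.5, 0.7, -0.5]
opening: 0.085
grasp_force: 0.0
(array([  40.1899027 , -108.7878959 ,  131.45128906]), array([-0.00438169,  0.00071981,  0.00881651]))
```

```bash
python3 -m crank '[{"gripper":85,"travel":[13,-36,40],"twist":[0,0,0]},{"gripper":85,"travel":[13,-36,40],"twist":[0,0,0]},{"gripper":85,"travel":[13,-36,40],"twist":[0,0,0]},{"gripper":85,"travel":[0,0,0],"twist":[0,0,0]},{"gripper":85,"travel":[0,0,0],"twist":[0,0,0]}]'
python3 -c "
from h import *
print(go(-85,-15,40))"
```

```text
time: 2.28
ee_pos: [0.4182, 0.0109, 0.1149]
tcp_rot: [-176.9, -0.0, -0.5]
wrist_force: [-0.3, -0.7, 0.4]
opening: 0.085
grasp_force: 0.0
(array([  5.38242113, -61.18761751,  78.23978302]), array([-0.0533467 ,  0.00208447,  0.08178602]))
```

```bash
python3 -m crank '[{"gripper":85,"travel":[0,0,0],"twist":[-0.027,0,0.041]},{"gripper":85,"travel":[0,0,0],"twist":[-0.026,0,0.041]},{"gripper":85,"travel":[0,0,0],"twist":[0,0,0]},{"gripper":85,"travel":[0,0,0],"twist":[0,0,0]}]'
python3 -c "
from h import *
print(go(-85,-15,40))"
```

```text
time: 2.78
ee_pos: [0.4169, -0.018, 0.1138]
tcp_rot: [-178.7, 0.2, -3.3]
wrist_force: [0.2, 1.0, 0.2]
opening: 0.0849
grasp_force: 0.0
(array([  2.12642103, -92.65982803,  75.91128541]), array([-0.02254178,  0.00346712,  0.03357659]))
```

```bash
python3 -c "
from h import *
o=bot.get_obs();print(o['q'],o['qd'],o['joint_efforts'])"
python3 -m crank '[{"gripper":85,"travel":[0,0,0],"twist":[0,0,0]},{"gripper":85,"travel":[0,0,0],"twist":[0,0,0]},{"gripper":85,"travel":[0,0,0],"twist":[0,0,0]}]'
python3 -c "
from h import *
o=bot.get_obs();print(o['q'],o['qd'])
print(go(-85,-15,40))"
```

```text
[ -3.35497735 -13.90300911 -20.61267227  83.46855779   1.29446625
 179.94229139] [ 0.64458309  0.10347872 -0.18794213 -0.09498023 -0.01868938  0.02386033] [-3.50145148e-01 -3.18514895e+01  4.71015930e+01  4.44829662e-02
  4.52591339e-02  1.11902098e-04]
time: 3.15
ee_pos: [0.4168, -0.0176, 0.1136]
tcp_rot: [-178.7, 0.2, -3.2]
wrist_force: [0.2, 0.3, 0.4]
opening: 0.0855
grasp_force: 0.0
[ -3.29504863 -13.88404288 -20.62402527  83.4621138    1.2840832
 179.94560664] [-0.1417244   0.0714074  -0.07040556 -0.01193572  0.10616286 -0.06507662]
(array([  2.31284677, -92.2924104 ,  75.64240512]), array([-0.0223519 ,  0.00389326,  0.03456027]))
```

Joint 6 is at its limit, so I'll use the half-turned orientation instead.

```bash
python3 -m crank '[{"gripper":85,"travel":[0,0,0],"twist":[0,0,-0.18]},{"gripper":85,"travel":[0,0,0],"twist":[0,0,-0.18]},{"gripper":85,"travel":[0,0,0],"twist":[0,0,-0.18]},{"gripper":85,"travel":[0,0,0],"twist":[0,0,-0.18]},{"gripper":85,"travel":[0,0,0],"twist":[0,0,-0.18]},{"gripper":85,"travel":[0,0,0],"twist":[0,0,-0.18]},{"gripper":85,"travel":[0,0,0],"twist":[0,0,-0.18]},{"gripper":85,"travel":[0,0,0],"twist":[0,0,-0.18]},{"gripper":85,"travel":[0,0,0],"twist":[0,0,-0.18]},{"gripper":85,"travel":[0,0,0],"twist":[0,0,-0.18]},{"gripper":85,"travel":[0,0,0],"twist":[0,0,-0.18]},{"gripper":85,"travel":[0,0,0],"twist":[0,0,-0.18]}]'
python3 -m crank '[{"gripper":85,"travel":[0,0,0],"twist":[0,0,-0.18]},{"gripper":85,"travel":[0,0,0],"twist":[0,0,-0.18]},{"gripper":85,"travel":[0,0,0],"twist":[0,0,-0.18]},{"gripper":85,"travel":[0,0,0],"twist":[0,0,-0.18]},{"gripper":85,"travel":[0,0,0],"twist":[0,0,-0.18]},{"gripper":85,"travel":[0,0,0],"twist":[0,0,0]}]'
python3 -c "
from h import *
L=np.load('L.npy')
print(go(-85,-15,100,L,L[2]+np.pi))"
```

```text
time: 4.65
ee_pos: [0.4168, -0.0177, 0.1136]
tcp_rot: [179.4, -1.2, 120.9]
wrist_force: [0.2, -0.3, 0.1]
opening: 0.085
grasp_force: 0.0
time: 5.4
ee_pos: [0.4168, -0.0177, 0.1136]
tcp_rot: [178.7, -0.3, 172.0]
wrist_force: [-0.5, 0.2, -0.3]
opening: 0.0848
grasp_force: 0.0
(array([ 5.683747  , 93.55156808, 15.67239387]), array([ 0.02220716, -0.00476362, -0.04837478]))
```

```bash
python3 -m crank '[{"gripper":85,"travel":[0,0,0],"twist":[0.022,-0.005,-0.048]},{"gripper":85,"travel":[0,30,0],"twist":[0,0,0]},{"gripper":85,"travel":[0,30,0],"twist":[0,0,0]},{"gripper":85,"travel":[0,30,0],"twist":[0,0,0]},{"gripper":85,"travel":[0,0,0],"twist":[0,0,0]}]'
python3 -c "
from h import *
L=np.load('L.npy')
print(go(-85,-15,40,L,L[2]+np.pi))"
```

```text
time: 6.02
ee_pos: [0.4249, 0.0733, 0.1135]
tcp_rot: [-180.0, 0.0, 174.9]
wrist_force: [-0.6, 0.2, -0.0]
opening: 0.0852
grasp_force: 0.0
(array([ 1.04676561,  2.74460827, 73.54677843]), array([-0.00038084,  0.00049884,  0.00228316]))
```

```bash
python3 -m crank '[{"gripper":85,"travel":[0,0,25],"twist":[0,0,0]},{"gripper":85,"travel":[1,3,25],"twist":[0,0,0.002]},{"gripper":85,"travel":[0,0,15],"twist":[0,0,0]},{"gripper":85,"travel":[0,0,8.5],"twist":[0,0,0]},{"gripper":85,"travel":[-10,0,0],"twist":[0,0,0]},{"gripper":85,"travel":[-10,0,0],"twist":[0,0,0]},{"gripper":85,"travel":[0,0,0],"twist":[0,0,0]}]'
python3 - <<'E'
from h import *
L=np.load('L.npy')
print(go(-31,-15,40,L,L[2]+np.pi))
shot("scene","s1",(200,120,440,300),3)
E
```

```text
time: 6.9
ee_pos: [0.4454, 0.073, 0.0407]
tcp_rot: [180.0, 0.1, 174.7]
wrist_force: [-0.6, 0.2, -0.3]
opening: 0.085
grasp_force: 0.0
(array([-32.60318146,   1.17195631,   0.70734257]), array([ 0.0003472 ,  0.00122045, -0.00178074]))
```

View pics/s1.png

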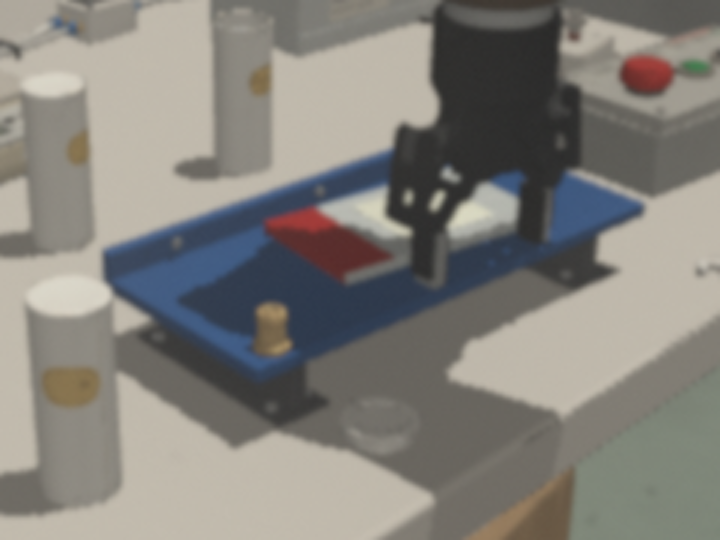

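The open fingers stand low on the deck, at zoomed (430,280) and (535,235), just in front of the plate's near side. The die and cap are untouched. Now I'll push toward the fence.

```bash
python3 -m crank '[{"gripper":85,"travel":[-4,0,0],"twist":[0,0,0]},{"gripper":85,"travel":[-4,0,0],"twist":[0,0,0]},{"gripper":85,"travel":[-4,0,0],"twist":[0,0,0]},{"gripper":85,"travel":[-4,0,0],"twist":[0,0,0]},{"gripper":85,"travel":[-4,0,0],"twist":[0,0,0]},{"gripper":85,"travel":[-3,0,0],"twist":[0,0,0]},{"gripper":85,"travel":[-3,0,0],"twist":[0,0,0]},{"gripper":85,"travel":[-2,0,0],"twist":[0,0,0]},{"gripper":85,"travel":[0,0,0],"twist":[0,0,0]}]'
python3 - <<'E'
from h import *
L=np.load('L.npy')
print(go(-31,-15,40,L,L[2]+np.pi),bot.get_obs()["wrist_force"])
E
```

```text
time: 8.07
ee_pos: [0.4723, 0.0706, 0.0401]
tcp_rot: [180.0, 0.0, 174.7]
wrist_force: [-0.3, -0.2, 0.1]
opening: 0.0848
grasp_force: 0.1
(array([-5.54922635,  1.11829402,  0.12314393]), array([ 0.00031946,  0.00062776, -0.001273  ])) [-0.3214336  -0.15908815  0.1418999 ]
```

```bash
for i in 1 2; do :; done; python3 -m crank '[{"gripper":85,"travel":[-1.5,0,0],"twist":[0,0,0]},{"gripper":85,"travel":[-1.5,0,0],"twist":[0,0,0]},{"gripper":85,"travel":[-1,0,0],"twist":[0,0,0]},{"gripper":85,"travel":[0,0,0],"twist":[0,0,0]}]'
python3 -m crank '[{"gripper":85,"travel":[-1,0,0],"twist":[0,0,0]},{"gripper":85,"travel":[0,0,0],"twist":[0,0,0]}]'
python3 - <<'E'
from h import *
im=shot("top","t2",(245,165,430,285),4)
E
```

```text
time: 8.57
ee_pos: [0.4762, 0.0702, 0.0401]
tcp_rot: [180.0, 0.0, 174.7]
wrist_force: [-1.6, 0.8, 0.3]
opening: 0.0849
grasp_force: 0.6
time: 8.82
ee_pos: [0.4771, 0.0701, 0.0401]
tcp_rot: [180.0, 0.0, 174.7]
wrist_force: [-1.0, 0.2, -0.1]
opening: 0.0851
grasp_force: 0.7
```

View pics/t2.png

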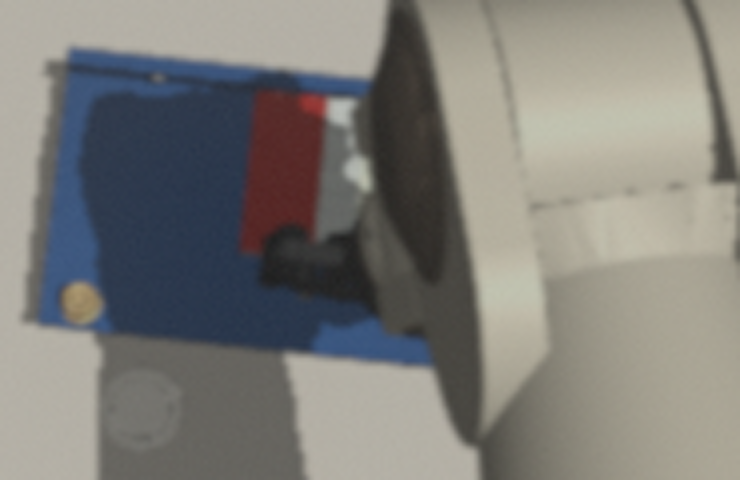

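The plate is now parallel to the ledge. Its red back corner, at zoomed (255,90), is close to the fence foot. I'll keep nudging until there is contact force.

```bash
for k in 1; do python3 -m crank '[{"gripper":85,"travel":[-1,0,0],"twist":[0,0,0]},{"gripper":85,"travel":[0,0,0],"twist":[0,0,0]}]'|grep -E 'ee_pos|wrist'; done
python3 -m crank '[{"gripper":85,"travel":[-1,0,0],"twist":[0,0,0]},{"gripper":85,"travel":[0,0,0],"twist":[0,0,0]}]'|grep -E 'ee_pos|wrist'
python3 -m crank '[{"gripper":85,"travel":[-0.5,0,0],"twist":[0,0,0]},{"gripper":85,"travel":[0,0,0],"twist":[0,0,0]}]'|grep -E 'ee_pos|wrist|rot'
```

```text
ee_pos: [0.4777, 0.0699, 0.04]
wrist_force: [-4.8, -0.3, 1.8]
ee_pos: [0.4778, 0.0699, 0.04]
wrist_force: [-9.6, -0.7, 4.0]
ee_pos: [0.4779, 0.0699, 0.0399]
tcp_rot: [180.0, -0.2, 174.7]
wrist_force: [-12.4, 0.4, 6.5]
```

```bash
python3 -m crank '[{"gripper":85,"travel":[2,0,0],"twist":[0,0,0]},{"gripper":85,"travel":[8,0,0],"twist":[0,0,0]},{"gripper":85,"travel":[20,0,0],"twist":[0,0,0]},{"gripper":85,"travel":[15,0,0],"twist":[0,0,0]},{"gripper":85,"travel":[0,0,-35],"twist":[0,0,0]},{"gripper":60,"travel":[0,-30,-35],"twist":[0,0,0]},{"gripper":40,"travel":[-10,-40,-10],"twist":[0,0,0]},{"gripper":40,"travel":[-30,-45,0],"twist":[0,0,0]},{"gripper":40,"travel":[-30,-35,0],"twist":[0,0,0.174]},{"gripper":40,"travel":[0,0,0],"twist":[0,0,0.174]},{"gripper":40,"travel":[0,0,0],"twist":[0,0,0.174]},{"gripper":40,"travel":[0,0,0],"twist":[0,0,0.174]}]'
python3 -m crank '[{"gripper":40,"travel":[0,0,0],"twist":[0,0,0.174]},{"gripper":40,"travel":[0,0,0],"twist":[0,0,0.174]},{"gripper":40,"travel":[0,0,0],"twist":[0,0,0.174]},{"gripper":40,"travel":[0,0,0],"twist":[0,0,0.174]},{"gripper":40,"travel":[0,0,0],"twist":[0,0,0.174]},{"gripper":40,"travel":[0,0,0],"twist":[0,0,0]}]'
python3 - <<'E'
from h import *
L=np.load('L.npy')
print(go(22,-140,52,L,L[2]+np.pi/2))
shot("top","t3",(245,165,430,285),4)
E
```

```text
time: 11.12
ee_pos: [0.4904, -0.0819, 0.1202]
tcp_rot: [180.0, 0.0, 134.5]
wrist_force: [0.4, 0.0, 0.3]
opening: 0.0397
grasp_force: 0.0
time: 11.88
ee_pos: [0.4904, -0.0818, 0.1203]
tcp_rot: [179.9, -0.0, 85.0]
wrist_force: [-0.8, -1.2, 0.2]
opening: 0.0399
grasp_force: 0.0
(array([26.0444118 , 26.68693855, 68.30459098]), array([ 9.03855930e-04, -4.63260686e-05,  4.61082970e-03]))
```

View pics/t3.png

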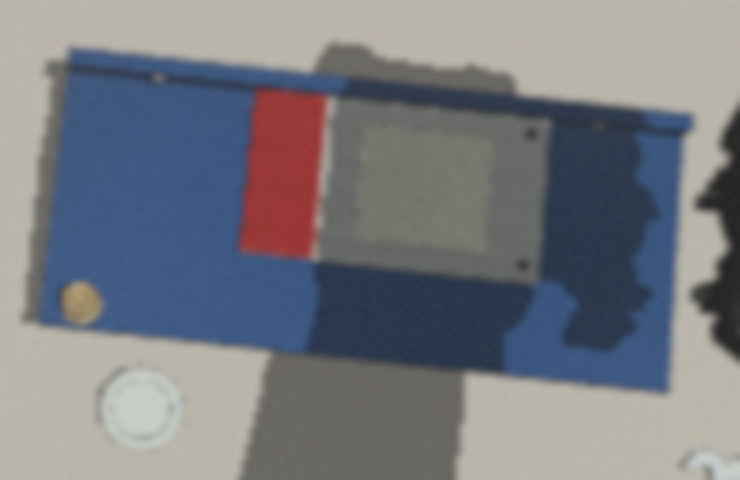

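The plate is flush along the fence, with corners at zoomed (254,90), (551,118), (541,283) and (240,253). The die and cap have not moved. Now I'll compute the push distance.

```bash
python3 - <<'E'
from h import *
L=np.load('L.npy')
P,r=fit("top",PL,z2p([(254,90),(551,118),(541,283),(240,253)],245,165,4),[.45,0,0]);print("plate",P,np.abs(r).max())
print(rel(P,L)*1e3,P[2]-L[2])
E
```

```text
plate [ 0.5337072   0.06674274 -0.07962885] 0.4875680336450614
[ 24.93191165 -14.34545142] 0.011532531833423204
```

```bash
python3 -m crank '[{"gripper":40,"travel":[13,13,0],"twist":[0,0,0.005]},{"gripper":40,"travel":[13,13.5,0],"twist":[0,0,0]},{"gripper":40,"travel":[0,0,25],"twist":[0,0,0]},{"gripper":40,"travel":[0,0,25],"twist":[0,0,0]},{"gripper":40,"travel":[0,0,13],"twist":[0,0,0]},{"gripper":40,"travel":[0,0,5],"twist":[0,0,0]},{"gripper":40,"travel":[0,0,0],"twist":[0,0,0]}]'
python3 -m crank '[{"gripper":40,"travel":[10,0,0],"twist":[0,0,0]},{"gripper":40,"travel":[10,0,0],"twist":[0,0,0]},{"gripper":40,"travel":[5,0,0],"twist":[0,0,0]},{"gripper":40,"travel":[5,0,0],"twist":[0,0,0]},{"gripper":40,"travel":[5,0,0],"twist":[0,0,0]},{"gripper":40,"travel":[5,0,0],"twist":[0,0,0]},{"gripper":40,"travel":[5,0,0],"twist":[0,0,0]},{"gripper":40,"travel":[0,0,0],"twist":[0,0,0]}]'
python3 - <<'E'
from h import *
L=np.load('L.npy')
print(go(22,39,52,L,L[2]+np.pi/2))
shot("scene","s4",(200,120,440,300),3)
E
```

```text
time: 12.8
ee_pos: [0.5196, -0.0582, 0.0525]
tcp_rot: [180.0, -0.0, 84.7]
wrist_force: [0.1, 1.4, -0.5]
opening: 0.0399
grasp_force: 0.0
time: 13.8
ee_pos: [0.5235, -0.0131, 0.0521]
tcp_rot: [180.0, -0.0, 84.7]
wrist_force: [-0.0, -0.8, 0.5]
opening: 0.0401
grasp_force: 0.0
(array([133.79438015,  -0.18247872,   0.19220905]), array([ 0.00029203, -0.00052479, -0.00111921]))
```

View pics/s4.png

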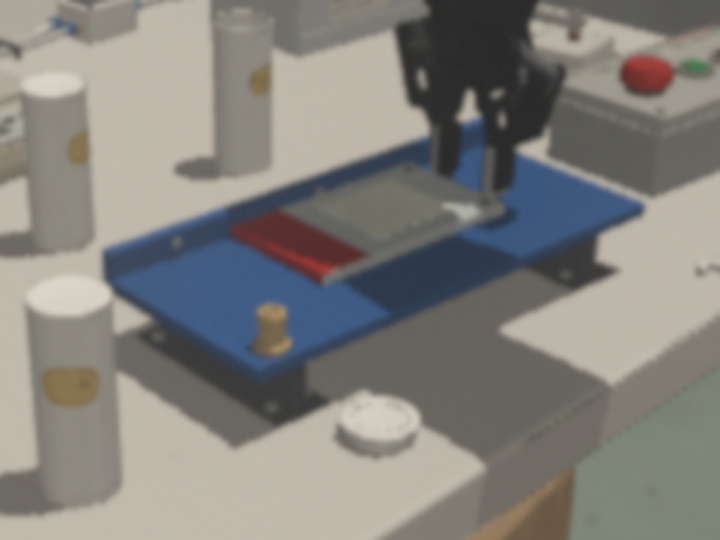

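The fingers stand behind the plain end, with the plate along the fence. I'll push it left.

```bash
python3 -m crank '[{"gripper":40,"travel":[6,0,0],"twist":[0,0,0]},{"gripper":40,"travel":[6,0,0],"twist":[0,0,0]},{"gripper":40,"travel":[6,0,0],"twist":[0,0,0]},{"gripper":40,"travel":[6,0,0],"twist":[0,0,0]},{"gripper":40,"travel":[6,0,0],"twist":[0,0,0]},{"gripper":40,"travel":[6,0,0],"twist":[0,0,0]},{"gripper":40,"travel":[6,0,0],"twist":[0,0,0]},{"gripper":40,"travel":[6,0,0],"twist":[0,0,0]},{"gripper":40,"travel":[6,0,0],"twist":[0,0,0]},{"gripper":40,"travel":[6,0,0],"twist":[0,0,0]}]'
python3 -m crank '[{"gripper":40,"travel":[6,0,0],"twist":[0,0,0]},{"gripper":40,"travel":[6,0,0],"twist":[0,0,0]},{"gripper":40,"travel":[6,0,0],"twist":[0,0,0]},{"gripper":40,"travel":[6,0,0],"twist":[0,0,0]},{"gripper":40,"travel":[6,0,0],"twist":[0,0,0]},{"gripper":40,"travel":[6,0,0],"twist":[0,0,0]},{"gripper":40,"travel":[6,0,0],"twist":[0,0,0]},{"gripper":40,"travel":[5,0,0],"twist":[0,0,0]},{"gripper":40,"travel":[5,0,0],"twist":[0,0,0]},{"gripper":40,"travel":[4,0,0],"twist":[0,0,0]},{"gripper":40,"travel":[4,0,0],"twist":[0,0,0]},{"gripper":40,"travel":[0,0,0],"twist":[0,0,0]}]'
python3 - <<'E'
from h import *
L=np.load('L.npy')
print(go(22,39,52,L,L[2]+np.pi/2))
shot("top","t5",(225,165,385,285),5)
E
```

```text
time: 15.1
ee_pos: [0.529, 0.0466, 0.0521]
tcp_rot: [180.0, -0.0, 84.7]
wrist_force: [-0.6, -2.0, 0.1]
opening: 0.0396
grasp_force: 0.9
time: 16.6
ee_pos: [0.5348, 0.1065, 0.0522]
tcp_rot: [180.0, -0.0, 84.7]
wrist_force: [-0.4, 0.5, 0.0]
opening: 0.0399
grasp_force: 0.0
(array([13.67700499, -0.40137707,  0.24428266]), array([ 0.00068642, -0.00086034, -0.00115407]))
```

View pics/t5.png

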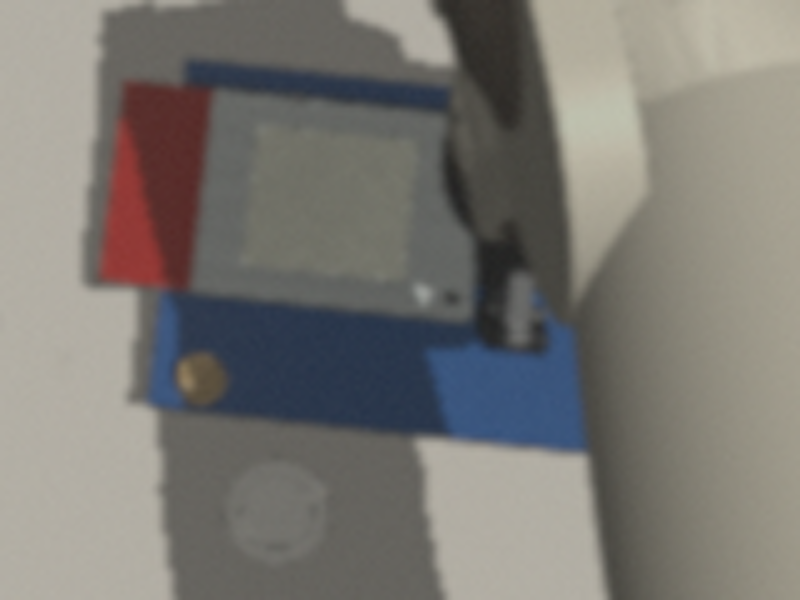

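The red band is already past the left end. The red/white boundary runs through (211,90) and (189,290), and the ledge's left edge through about (163,293) and (148,404). I'll work out the rest.

```bash
python3 - <<'E'
from h import *
L=np.load('L.npy')
q=lambda x,y,z:(rel(ray("top",*z2p((x,y),225,165,5),z),L)*1e3).round(1)
for n,p in dict(bnd_b=(211,90,.058),bnd_n=(189,290,.058),red_b=(124,82,.058),red_n=(100,278,.058),edge1=(163,293,.05),edge2=(148,404,.05),fence_out=(188,62,.068)).items(): print(n,q(*p))
E
```

```text
bnd_b [ 69.1 157.8]
bnd_n [-19.5 157.1]
red_b [ 68.5 195.8]
red_n [-18.5 195.7]
edge1 [-20.8 168.5]
edge2 [-69.3 169.3]
fence_out [ 78.  168.6]
```

```bash
python3 -m crank '[{"gripper":40,"travel":[3,0,0],"twist":[0,0,0]},{"gripper":40,"travel":[3,0,0],"twist":[0,0,0]},{"gripper":40,"travel":[3,0,0],"twist":[0,0,0]},{"gripper":40,"travel":[2,0,0],"twist":[0,0,0]},{"gripper":40,"travel":[0,0,0],"twist":[0,0,0]}]'
python3 - <<'E'
from h import *
L=np.load('L.npy')
print(go(22,39,52,L,L[2]+np.pi/2))
ims=np.mean([bot.camera("top").astype(float) for _ in range(4)],0)[:,:,::-1].astype(np.uint8)
cv2.imwrite("pics/t6.png",cv2.resize(ims[170:255,235:335],None,fx=7,fy=7,interpolation=cv2.INTER_CUBIC))
E
```

```text
time: 17.27
ee_pos: [0.5357, 0.1172, 0.0523]
tcp_rot: [180.0, -0.0, 84.7]
wrist_force: [-0.5, -0.7, 1.2]
opening: 0.04
grasp_force: 0.5
(array([ 2.90121862, -0.33740743,  0.27779737]), array([ 0.00057669, -0.00054169, -0.00128615]))
```

View pics/t6.png

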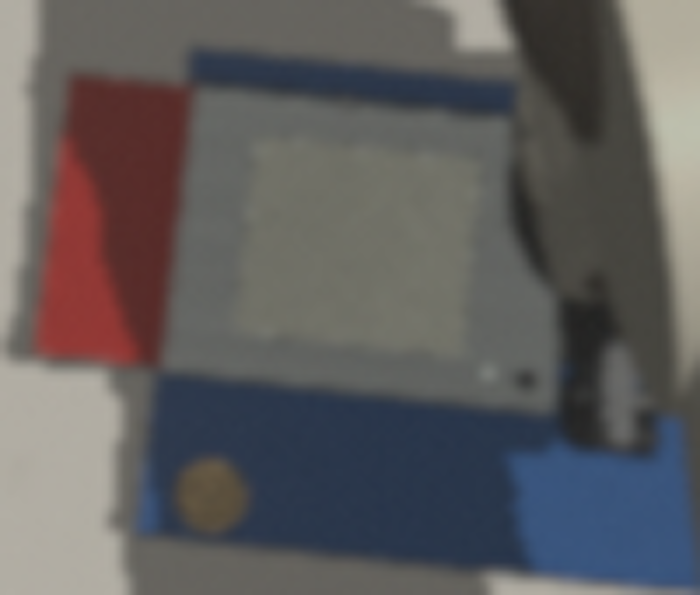

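The boundary now runs (192,85)–(162,365), close to the ledge's left edge (156,375)–(137,533). I'll measure the exact remainder.

```bash
python3 - <<'E'
from h import *
L=np.load('L.npy')
q=lambda x,y,z:(rel(ray("top",*z2p((x,y),235,170,7),z),L)*1e3).round(1)
for n,p in dict(bnd_b=(192,85,.058),bnd_n=(161,365,.058),red_b=(71,75,.058),red_n=(34,355,.058),edge1=(155,375,.05),edge2=(136,533,.05),fence_out=(190,50,.068)).items(): print(n,q(*p))
# subpixel scan lines along ledge y at given ledge x: red->grey transition and bg->blue transition
im=cv2.imread("pics/t6.png").astype(float)
def scan(lx,z,val,y0,y1):
    out=[];ys=np.arange(y0,y1,.5)
    for y in ys:
        u=proj("top",np.r_[wor((lx/1e3,y/1e3),L),z]); x=(u-[235,170]+.5)*7-.5
        out.append(val(cv2.getRectSubPix(im.astype(np.float32),(1,1),tuple(map(float,x)))[0,0]))
    o=np.array(out); g=np.abs(np.gradient(cv2.GaussianBlur(o[:,None],(1,5),0)[:,0])); w=g*(g>g.max()*.4); return (w*ys).sum()/w.sum()
for lx in(60,45,30,15,0,-12): print(lx,"bnd",round(scan(lx,.058,lambda p:p[2]-p[1],158,182),1),"red end",round(scan(lx,.058,lambda p:p[2]-p[1],197,220),1))
for lx in(-28,-34,-64,-67): print(lx,"edge",round(scan(lx,.05,lambda p:p[0]-p[2],160,178),1))
print("fence top",round(scan(75,.068,lambda p:p[0]-p[2],160,178),1))
E
```

```text
bnd_b [ 70.  168.4]
bnd_n [-18.7 167.7]
red_b [ 69.  206.2]
red_n [-19.9 206.7]
edge1 [-20.8 169.6]
edge2 [-70.  169.6]
fence_out [ 78.5 169.7]
60 bnd 168.0 red end 206.5
45 bnd 168.1 red end 206.2
30 bnd 168.0 red end 206.8
15 bnd 168.1 red end 206.7
0 bnd 168.2 red end 206.7
-12 bnd 172.7 red end 207.1
-28 edge 169.3
-34 edge 169.5
-64 edge 168.4
-67 edge 168.6
fence top 169.0
```

```bash
python3 -m crank '[{"gripper":40,"travel":[1,0,0],"twist":[0,0,0]},{"gripper":40,"travel":[1,0,0],"twist":[0,0,0]},{"gripper":40,"travel":[0,0,0],"twist":[0,0,0]},{"gripper":40,"travel":[0,0,0],"twist":[0,0,0]}]'
python3 -m crank '[{"gripper":40,"travel":[-4,0,0],"twist":[0,0,0]},{"gripper":40,"travel":[-15,0,0],"twist":[0,0,0]},{"gripper":40,"travel":[-15,0,0],"twist":[0,0,0]},{"gripper":40,"travel":[-10,0,-35],"twist":[0,0,0]},{"gripper":40,"travel":[0,-10,-35],"twist":[0,0,0]},{"gripper":40,"travel":[-40,-25,0],"twist":[0,0,0]},{"gripper":40,"travel":[-40,-25,0],"twist":[0,0,0]},{"gripper":40,"travel":[0,-25,0],"twist":[0,0,0]},{"gripper":40,"travel":[0,0,0],"twist":[0,0,0]}]'
python3 - <<'E'
from h import *
ims=np.mean([bot.camera("top").astype(float) for _ in range(4)],0)[:,:,::-1].astype(np.uint8)
cv2.imwrite("pics/t7full.png",ims)
cv2.imwrite("pics/t7.png",cv2.resize(ims[170:255,235:335],None,fx=7,fy=7,interpolation=cv2.INTER_CUBIC))
E
```

```text
time: 17.98
ee_pos: [0.5357, 0.119, 0.0521]
tcp_rot: [180.0, -0.0, 84.7]
wrist_force: [0.7, -1.0, -0.9]
opening: 0.0401
grasp_force: 0.7
time: 19.1
ee_pos: [0.4386, 0.0023, 0.1226]
tcp_rot: [179.9, -0.0, 84.6]
wrist_force: [1.4, 0.2, -0.1]
opening: 0.0399
grasp_force: 0.0
```

View pics/t7.png

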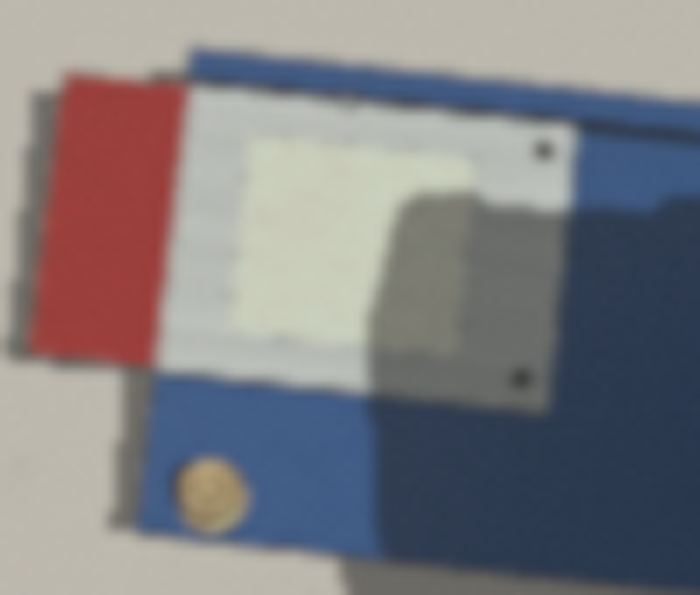

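The boundary is now at (188,85)–(157,367) and the ledge edge at about (153,372)–(137,530), so they nearly coincide. The die is untouched. I'll quantify it.

```bash
cat > m.py <<'E'
from h import *
import sys
L=np.load('L.npy'); im=cv2.imread(sys.argv[1]).astype(np.float32)
def scan(f,z,val,t0,t1):
    ts=np.arange(t0,t1,.25)
    uv=np.array([proj("top",np.r_[wor(np.array(f(t))/1e3,L),z]) for t in ts]).astype(np.float32)
    o=val(cv2.remap(im,uv[None,:,0],uv[None,:,1],cv2.INTER_CUBIC)[0].T)
    g=np.abs(np.gradient(np.convolve(o,np.ones(5)/5,"valid"))); w=g*(g>g.max()*.5); return round(float((w*ts[2:-2]).sum()/w.sum()),1)
red=lambda p:p[2]-p[1]; blu=lambda p:p[0]-p[2]
for nm,z,val,xs,a,b in(("bnd",.058,red,(60,45,30,15,0,-12),160,180),("redend",.058,red,(60,45,30,15,0,-12),198,220),("edge",.05,blu,(-26,-30,-34,-40,-60,-65),160,178),("edgefence",.068,blu,(73,75,77),160,178)):
    print(nm,[scan(lambda t,x=x:(x,t),z,val,a,b) for x in xs])
print("near side",[scan(lambda t,y=y:(t,y),.058,blu,-30,-10) for y in(160,150,140,130,120,110)])
print("plain end",[scan(lambda t,x=x:(x,t),.058,blu,40,60) for x in(60,50,45)])
print("fence top outer",[scan(lambda t,y=y:(t,y),.068,blu,72,90) for y in(160,140,120,100,60,0)])
print("back side",[scan(lambda t,y=y:(t,y),.058,lambda p:p[2],60,74) for y in(205,190,175)],[scan(lambda t,y=y:(t,y),.058,lambda p:p[2],60,74) for y in(160,140,120,100,80,60)])
E
python3 m.py pics/t7full.png
```

```text
bnd [170.1, 170.0, 170.0, 170.3, 170.5, 170.2]
redend [208.6, 208.6, 208.4, 208.6, 208.5, 208.8]
edge [169.5, 169.7, 169.8, 169.8, 168.3, 169.7]
edgefence [169.0, 168.8, 169.0]
near side [-21.7, -21.6, -21.8, -21.6, -21.8, -21.7]
plain end [47.3, 46.9, 47.1]
fence top outer [78.8, 78.7, 78.7, 78.8, 78.8, 78.8]Traceback (most recent call last):
  File "m.py", line 15, in <module>
    print("back side",[scan(lambda t,y=y:(t,y),.058,lambda p:p[2],60,74) for y in(205,190,175)],[scan(lambda t,y=y:(t,y),.058,lambda p:p[2],60,74) for y in(160,140,120,100,80,60)])
                                                                                                 ~~~~^^^^^^^^^^^^^^^^^^^^^^^^^^^^^^^^^^^^^^^^^^^^^
  File "m.py", line 6, in scan
    uv=np.array([proj("top",np.r_[wor(np.array(f(t))/1e3,L),z]) for t in ts]).astype(np.float32)
                 ~~~~^^^^^^^^^^^^^^^^^^^^^^^^^^^^^^^^^^^^^^^^^^
  File "h.py", line 8, in proj
    c=bot.calibration(n); f=210/np.tan(np.radians(c["vfov"]/2)); T=c["camera_from_world"]
ValueError: time passes only in moves, steps and waits
```

The red boundary matches the ledge end to within about 1 mm and the plate is parallel. I'll do one final seating press on the near side with shut fingers, clear of the die.

```bash
python3 -m crank '[{"gripper":0,"travel":[0,0,0],"twist":[0,0,-0.175]},{"gripper":0,"travel":[0,0,0],"twist":[0,0,-0.175]},{"gripper":0,"travel":[0,0,0],"twist":[0,0,-0.175]},{"gripper":0,"travel":[0,0,0],"twist":[0,0,-0.175]},{"gripper":0,"travel":[0,0,0],"twist":[0,0,-0.175]},{"gripper":0,"travel":[0,0,0],"twist":[0,0,-0.175]},{"gripper":0,"travel":[0,0,0],"twist":[0,0,-0.175]},{"gripper":0,"travel":[0,0,0],"twist":[0,0,-0.175]},{"gripper":0,"travel":[0,0,0],"twist":[0,0,-0.171]},{"gripper":0,"travel":[0,0,0],"twist":[0,0,0]}]'
python3 - <<'E'
from h import *
L=np.load('L.npy')
print(go(-60,105,52.5,L,L[2]+np.pi))
E
```

```text
time: 20.55
ee_pos: [0.44, 0.0034, 0.1219]
tcp_rot: [180.0, -0.0, 174.7]
wrist_force: [0.1, 0.2, 0.4]
opening: -0.0003
grasp_force: 0.0
(array([ -2.22118489, 190.9018834 ,  69.37923749]), array([ 0.00010874, -0.0001755 , -0.00200546]))
```

```bash
python3 -m crank '[{"gripper":0,"travel":[0,48,0],"twist":[0,0,0]},{"gripper":0,"travel":[0,48,0],"twist":[0,0,0]},{"gripper":0,"travel":[0,48,0],"twist":[0,0,0]},{"gripper":0,"travel":[-2,47,0],"twist":[0,0,-0.002]},{"gripper":0,"travel":[0,0,0],"twist":[0,0,0]},{"gripper":0,"travel":[0,0,25],"twist":[0,0,0]},{"gripper":0,"travel":[0,0,25],"twist":[0,0,0]},{"gripper":0,"travel":[0,0,14],"twist":[0,0,0]},{"gripper":0,"travel":[0,0,5],"twist":[0,0,0]},{"gripper":0,"travel":[-10,0,0],"twist":[0,0,0]},{"gripper":0,"travel":[-10,0,0],"twist":[0,0,0]},{"gripper":0,"travel":[0,0,0],"twist":[0,0,0]}]'
python3 - <<'E'
from h import *
L=np.load('L.npy')
print(go(-31,105,52.5,L,L[2]+np.pi))
E
```

```text
time: 22.05
ee_pos: [0.4804, 0.1915, 0.0537]
tcp_rot: [180.0, 0.1, 174.8]
wrist_force: [0.1, 0.4, -0.2]
opening: -0.0001
grasp_force: 0.0
(array([-8.53888522, -0.01928852,  1.1796953 ]), array([ 5.51381111e-04,  1.18058634e-03, -5.78656075e-05]))
```

```bash
python3 -m crank '[{"gripper":0,"travel":[-3,0,0.5],"twist":[0,0,0]},{"gripper":0,"travel":[-2,0,0],"twist":[0,0,0]},{"gripper":0,"travel":[-1,0,0],"twist":[0,0,0]},{"gripper":0,"travel":[-1,0,0],"twist":[0,0,0]},{"gripper":0,"travel":[0,0,0],"twist":[0,0,0]}]'|grep -E "ee_pos|wrist"
python3 -m crank '[{"gripper":0,"travel":[-1,0,0],"twist":[0,0,0]},{"gripper":0,"travel":[0,0,0],"twist":[0,0,0]}]'|grep -E "ee_pos|wrist"
python3 -m crank '[{"gripper":0,"travel":[-1,0,0],"twist":[0,0,0]},{"gripper":0,"travel":[0,0,0],"twist":[0,0,0]}]'|grep -E "ee_pos|wrist"
```

```text
ee_pos: [0.4862, 0.1909, 0.0527]
wrist_force: [-0.9, 0.1, -0.1]
ee_pos: [0.4872, 0.1908, 0.0527]
wrist_force: [0.3, 1.0, -0.3]
ee_pos: [0.4882, 0.1907, 0.0526]
wrist_force: [-0.1, 0.1, 0.5]
```

```bash
python3 -m crank '[{"gripper":0,"travel":[-1,0,0],"twist":[0,0,0]},{"gripper":0,"travel":[0,0,0],"twist":[0,0,0]}]'|grep -E "ee_pos|wrist"
python3 -m crank '[{"gripper":0,"travel":[-0.5,0,0],"twist":[0,0,0]},{"gripper":0,"travel":[0,0,0],"twist":[0,0,0]}]'|grep -E "ee_pos|wrist"
python3 - <<'E'
from h import *
L=np.load('L.npy')
print(rel([.4779,.0699],L)*1e3, rel(bot.get_obs()["ee_pos"],L)*1e3)
E
```

```text
ee_pos: [0.4887, 0.1906, 0.0526]
wrist_force: [-5.1, 0.3, 1.5]
ee_pos: [0.4888, 0.1906, 0.0526]
wrist_force: [-7.7, -0.4, 3.5]
[-30.93098438 -16.2817239 ] [-31.08051608 104.89787065]
```

The contact is at the same depth as the first press (-31.1 mm against -30.9 mm), so the plate is seated. I'll retreat and check.

```bash
python3 -m crank '[{"gripper":0,"travel":[2,0,0],"twist":[0,0,0]},{"gripper":0,"travel":[10,0,0],"twist":[0,0,0]},{"gripper":0,"travel":[18,0,0],"twist":[0,0,0]},{"gripper":0,"travel":[0,0,-35],"twist":[0,0,0]},{"gripper":0,"travel":[0,0,-40],"twist":[0,0,0]},{"gripper":0,"travel":[10,-45,0],"twist":[0,0,0]},{"gripper":0,"travel":[0,-45,0],"twist":[0,0,0]},{"gripper":0,"travel":[0,-45,0],"twist":[0,0,0]},{"gripper":0,"travel":[0,-45,0],"twist":[0,0,0]},{"gripper":0,"travel":[0,-40,0],"twist":[0,0,0]},{"gripper":0,"travel":[0,0,0],"twist":[0,0,0]}]'
python3 - <<'E'
from h import *
ims=np.mean([bot.camera("top").astype(float) for _ in range(4)],0)[:,:,::-1].astype(np.uint8)
cv2.imwrite("pics/t8full.png",ims)
cv2.imwrite("pics/t8.png",cv2.resize(ims[165:290,190:350],None,fx=4.5,fy=4.5,interpolation=cv2.INTER_CUBIC))
E
sed -i '$d' m.py; sed -i 's/^import sys/import sys\nC=bot.calibration("top"); bot.calibration=lambda n:C/' m.py; python3 m.py pics/t8full.png
```

```text
time: 25.05
ee_pos: [0.4294, -0.0267, 0.1277]
tcp_rot: [-180.0, 0.1, 174.6]
wrist_force: [-0.6, 0.4, -0.1]
opening: 0.0004
grasp_force: 0.0
bnd [170.0, 170.1, 170.0, 170.3, 170.1, 170.2]
redend [208.7, 208.7, 208.4, 208.5, 208.7, 208.8]
edge [169.7, 169.8, 169.8, 169.8, 168.5, 169.8]
edgefence [168.9, 168.8, 169.0]
near side [-21.7, -21.5, -21.8, -21.7, -21.7, -21.7]
plain end [47.3, 46.8, 47.1]
fence top outer [78.7, 78.7, 78.7, 78.7, 78.8, 78.8]
```

View pics/t8.png

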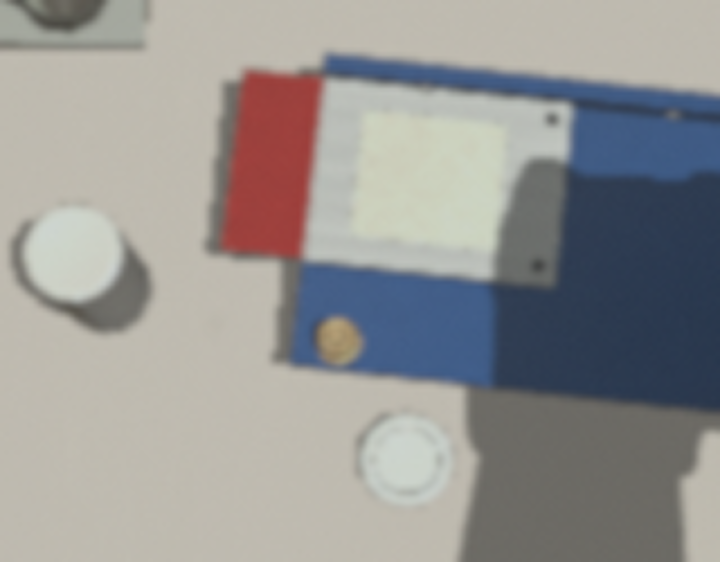

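The plate lies flush on the fence. The red boundary, (322,80)–(303,258), lines up with the ledge's left edge, and the die, cap and tube are in place. I'll hand it in.

```bash
python3 -c "
from workcell import bot
print(bot.job_done())"
```

```text
the job is handed in; nothing more can be done
None
```

The job is handed in: the plate is flush against the fence with its red band past the ledge's left end (boundary within about 1 mm of it by camera), and the die, tube and cap still stand in place.

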